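# Take the accessory stack apart and put each piece on its instrument

### The job

The accessories of the four small bench instruments were left in one stack: take it apart and set up the bench for the next run. Stand the beaker in the middle of the round magnetic stirrer, the steel weighing dish in the middle of the balance pan, the tube rack in the middle of the shaker's platform, lengthwise along it, and the drilled aluminium block in the middle of the hotplate, each upright and directly on its instrument. Put things down without dropping them, and leave the brown jar and the timer where they are.

Things in the scene. Friction and masses are not known exactly. Their poses are not given: they have to be found in the camera images.
- beaker_mid (a point): plain white plastic beaker, a straight cylinder 40 mm in diameter and 70 mm tall, 2 mm wall, open at the top, 40 g. Top of the stack: it stands loosely inside the weighing dish, whose rim comes 13 mm up its side with a gap of only about 3 to 13 mm all round, so take hold of it in its upper half. The point is its centre, half-way up (35 mm above its foot); z is its axis, up
- dish_mid (a point): low round stainless steel weighing dish, 62 mm outside diameter, 16 mm high, 2 mm straight wall, 3 mm floor, 70 g; second in the stack, lying on the tube rack with the beaker in it. It is wider than the rack beneath. The point is its centre, 8 mm above its foot; z is its axis, up
- rack_mid (a point): solid grey plastic tube rack, 46 mm wide (its x axis) x 112 mm long (its y axis) x 36 mm high, with two rows of six 11 mm holes in the top, 110 g; third in the stack, lying roughly lengthwise on the aluminium block and overhanging its ends by about 8 mm. The point is its centre, half-way up (18 mm above its foot); z up
- block_mid (a point): solid aluminium block, 64 mm wide (its x axis) x 96 mm long (its y axis) x 38 mm high, with two rows of four 17 mm holes in the top, about 0.5 kg; bottom of the stack, standing on the bench. The point is its centre, half-way up (19 mm above its foot); z up
- stirrer_top (a point): round white magnetic stirrer, 116 mm in diameter and 38 mm high, with a flat round black top of 100 mm diameter marked with rings, and a small control lip with a knob at the front; fixed. The point is the centre of the top surface, 38 mm above the bench; -x is the front with the control lip, z up
- balance_pan (a point): laboratory balance: low white case 195 x 145 mm with a display and keys at the front and a flat round steel pan, 112 mm in diameter, standing 10 mm clear of the case; fixed. The point is the centre of the pan's top surface, 52 mm above the bench; -x is the front with the display, z up
- shaker_mat (a point): tube shaker: white case with two black knobs on its front, and above it a rectangular aluminium platform, 120 mm (x) by 160 mm (y), covered by a flat black rubber mat with a rim 6 mm higher than the mat all round (112 x 152 mm free inside the rim); it is off and fixed. The point is the centre of the mat's surface, 68 mm above the bench; the platform's length runs along y, -x is the front with the knobs, z up
- hotplate_top (a point): hotplate (cold): white case 182 x 130 mm with two black knobs on the front and a square white ceramic plate 124 x 124 mm on top; fixed. The point is the centre of the plate's top surface, 84 mm above the bench; -x is the front with the knobs, z up
- jar_mid (a point): small brown glass jar with a white cap, 42 mm in diameter and 85 mm tall, standing among the instruments; not to be moved. The point is its centre, half-way up
- timer_mid (a point): flat white bench timer, 66 x 66 x 16 mm, lying on the bench; not to be moved. The point is its centre, half-way up

How it is judged:
By the outcome, as a careful person would: the job done as asked, in the order asked, and still so for the second after the job is handed in, with the robot touching nothing.
It also fails if it takes over 102 s, if anything falls off the work surface, if the arm or the gripper's body presses on something with over 40 N, if the wrist force passes 120 N, or if a joint passes its speed limit or range.

### The arm

A 6-joint arm with a two-finger parallel gripper is mounted at the origin on the work surface. World frame = base frame: x ahead of the robot, y to its left, z up, the work surface at z = 0. Lengths are in m, angles in degrees, forces in N, time in s.
With the tool pointing down it reaches from about 0.4 to 0.825 m from the base axis. Payload 7 kg.
Tool frame: the origin (TCP) lies at the centre of the arm's flange, where the gripper is bolted on; the fingertips stand 178 mm ahead of it and the grasp point (between the pads) lies 159 mm ahead of it (tip_reach is the distance from the TCP to the fingertips, in m); z points along the fingers, y is the line along which they close (so a half turn about z gives the same grasp; the last joint's range is limited). The gripper opens to 88 mm and grips with 3 to 60 N. Pads are 19 mm wide; open, the fingers measure 130 mm over their backs; the gripper's body (78 mm by 193 mm) begins 47 mm behind the grasp point.
Start: joints at [93.283, 20.546, 0.682, 0, -70.136, -16.507], TCP at [0.154, 0.657, 0.405] pointing down, gripper open.
Joint ranges: [-176.03, 176.03], [-82.01, 121.73], [-58.28, 71.71], [-173.87, 95.51], [-174.79, -0.11], [-173.66, 173.66]. Speed limits (degrees/s): [136.94, 136.94, 172.46, 180, 180, 180].

### API

Orientations are given as [roll, pitch, yaw] about the fixed x, y, z axes, in that order (R = Rz(yaw) Ry(pitch) Rx(roll)).
In Python, from plant import * gives the robot as it stands.
- The arm moves only by the shell command python3 -m handwheel 'ROWS'. ROWS is JSON, a list of rows, each a list of 7 numbers: the opening, from -1 (shut) to 1 (fully open), then the shift along the tool's x, y, z as a fraction of full scale, then the turn, a rotation vector about the tool's x, y, z as a fraction of full scale. A call has 1 to 5 rows; each row shifts and turns the commanded pose from where the row before left it, along the tool's axes as they then stand; what a row does not reach is not made up. Full scale, the value 1, is 0.025 m for a shift and 6 degrees for a turn. A row lasts 1/8 s, in which the tool goes at most 62.5 mm and 10.7 degrees, less where a joint would pass 70% of its speed; a pose out of reach is approached as far as the arm can. A call with a number of a shift or a turn outside -1 to 1 is refused whole. A call with a gripper value outside its range is refused whole. The fingers move at their own pace and stop on an object; the grip force is fixed at half the most. Time passes only in rows, so rows that do not move let the fingers close. It gives the time, the measured TCP pose, the force, the opening and the grip force at its end, in the units of the state.
- get_obs(): the state, without advancing time (a new reading comes with each control period).
- snapshot(name): name is "scene" or "top" or "wrist"; returns a dict with "color" (384x512x3 uint8, red, green, blue), "fx", "fy", "cx", "cy" (pixels), "R" (3x3) and "t" (3): a world point X has camera coordinates R X + t; the wrist camera has in their place "tool_from_camera" (4x4, takes a point from camera to tool coordinates, whose origin is the TCP and whose axes are the flange's). Camera axes: x right, y down, z forward; pixel columns grow to the right and rows downward; lengths in m; the calibration is good to about 2 mm. A picture is of the moment at which its call begins: read the wrist's pose just before it. There is no depth.
- close_job(): hands the job in; it is judged then, once.
The state is a dict: "clock": time; "joint_pos": joint angles; "qvel": joint speeds; "tau": joint torques, N m; "tool_pos": TCP position; "orientation": TCP orientation; "force": force on the tool from outside, world axes, zero at the start; "moment": the same for the moment, N m; "opening": finger opening in m; "gripper_force": force on a finger pad.
Only numpy, scipy, OpenCV 4.12 (cv2) and the standard library are available. Lean on these libraries where they do the work, as an engineer would, in place of code of your own. Each camera call takes 0.05 s, during which the arm holds its last target. There are 200 camera calls.

## Working session

There is one attempt and no reset: what is moved stays moved. The work goes in short steps, Python scripts to look and compute and a shell command to move; the robot and the scene stay as the last step left them, time stands still between calls to the robot, and variables do not carry over. Pictures are saved under pics/ and viewed, at most 16 in all, crops included, and the job is handed in when it is done.

```bash
ls; mkdir -p pics; python3 - <<'E'
from plant import *
import cv2
print(get_obs())
for n in ("scene","top"):
    s=snapshot(n); cv2.imwrite(f"pics/{n}0.png",s["color"][:,:,::-1]); print(n,s["fx"],s["fy"],s["cx"],s["cy"],s["R"],s["t"])
E
```

```text
pics
{'clock': 0.0, 'joint_pos': array([ 9.32848034e+01,  2.05922182e+01,  6.34202992e-01, -2.08073457e-02,
       -7.01375795e+01, -1.65065412e+01]), 'qvel': array([-0.00043571,  0.00601043, -0.08900552, -0.08159393, -0.07842115,
       -0.04879714]), 'tau': array([-2.09575366e-03, -5.82708871e+01,  2.93062609e+01,  6.99722975e+00,
        6.91663125e-03, -1.56422452e-04]), 'tool_pos': array([0.15434456, 0.65691476, 0.40371471]), 'orientation': array([ 1.79902787e+02, -8.40945129e-03, -1.32288165e+01]), 'force': array([-0.96726488, -0.89306176,  0.05159462]), 'moment': array([-0.00299896,  0.01062634, -0.00918151]), 'gripper_force': 0.0, 'opening': 0.0874468728350797}
scene 346.4592888285059 346.4592888285059 256.47842567131846 195.60450209022108 [[ 0.6023682   0.7980068  -0.01837667]
 [ 0.57104769 -0.44690754 -0.68860597]
 [-0.55772492  0.40430039 -0.72490283]] [-0.34803211 -0.27548869  1.45681213]
top 363.10489179797537 363.10489179797537 257.6070139056536 192.39884775046318 [[-0.00947894 -0.99992666 -0.00753815]
 [-0.98304806  0.01069879 -0.18303566]
 [ 0.18310288  0.00567538 -0.98307737]] [0.01188086 0.57919018 1.07148499]
```

View pics/scene0.png

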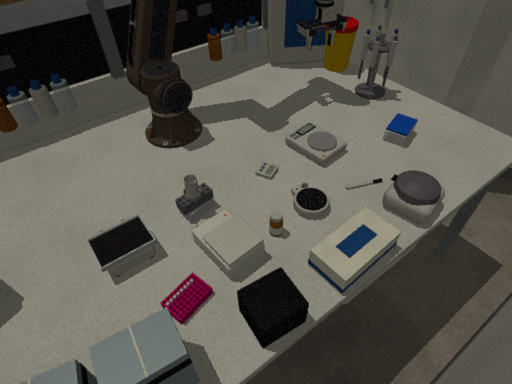

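View pics/top0.png

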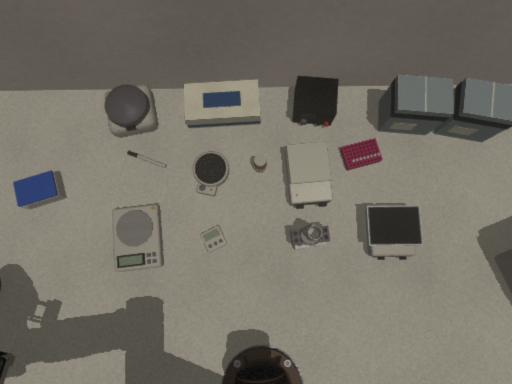

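The top view shows the stack at (314,235), stirrer (210,168), balance pan (135,228), shaker mat (393,225), hotplate (308,162), jar (260,163) and timer (213,238). Next I'll enlarge the region to measure it.

```bash
cat > h.py <<'E'
from plant import *
import cv2, numpy as np
from scipy.spatial.transform import Rotation as Ro
def cam(n):
    o=get_obs(); s=snapshot(n); s["color"]=s["color"][:,:,::-1].copy()
    if n=="wrist":
        T=np.eye(4); T[:3,:3]=Ro.from_euler("xyz",o["orientation"],degrees=True).as_matrix(); T[:3,3]=o["tool_pos"]
        E=np.linalg.inv(T@np.array(s["tool_from_camera"])); s["R"],s["t"]=E[:3,:3],E[:3,3]
    return s
def ray(s,u,v,z):
    R=np.array(s["R"]); c=-R.T@np.array(s["t"]); d=R.T@np.array([(u-s["cx"])/s["fx"],(v-s["cy"])/s["fy"],1.])
    return c+d*(z-c[2])/d[2]
def proj(s,X):
    p=np.array(s["R"])@np.array(X)+s["t"]; return s["fx"]*p[0]/p[2]+s["cx"],s["fy"]*p[1]/p[2]+s["cy"]
def crop(s,name,x0,y0,x1,y1,k):
    cv2.imwrite("pics/"+name,cv2.resize(s["color"][y0:y1,x0:x1],None,fx=k,fy=k,interpolation=cv2.INTER_CUBIC))
E
python3 - <<'E'
from h import *
s=cam("top"); crop(s,"topc.png",105,130,430,280,2.46)
for n,u,v,z in [("stir",210,168,.038),("bal",135,228,.052),("shk",394,225,.068),("hot",308,162,.084),("beaker top",314,230,.159),("block",311,237,.04),("jar",260,160,.085),("timer",213,238,.016)]:
    print(n,ray(s,u,v,z).round(3))
E
```

```text
stir [0.663 0.157 0.038]
bal [0.473 0.382 0.052]
shk [ 0.473 -0.402  0.068]
hot [ 0.666 -0.149  0.084]
beaker top [ 0.453 -0.149  0.159]
block [ 0.441 -0.156  0.04 ]
jar [ 0.674 -0.002  0.085]
timer [0.442 0.147 0.016]
```

View pics/topc.png

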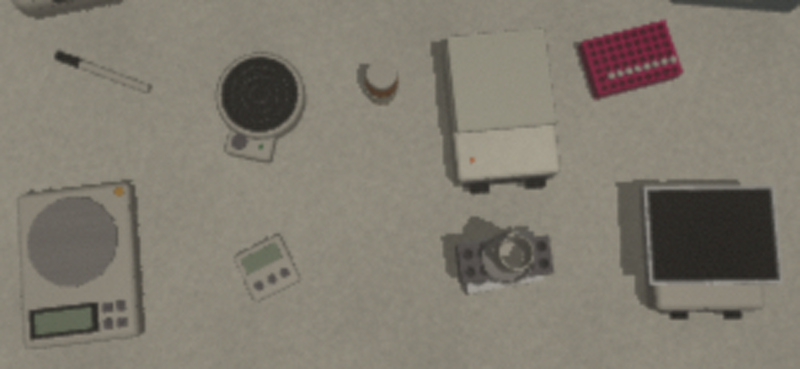

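The enlarged view shows the stack's long side lying roughly along y. The dark stirrer top, dark shaker mat, pan and plate are all cleanly separable. Next I'll measure them with masks in the top view.

```bash
cat > m.py <<'E'
from h import *
s=cam("top"); g=cv2.cvtColor(s["color"],cv2.COLOR_BGR2GRAY); g=cv2.resize(g,None,fx=4,fy=4,interpolation=cv2.INTER_CUBIC)
def find(n,mask,u,v,z,win=45,ell=False):
    m=np.zeros_like(g); a,b=int((v-win)*4),int((v+win)*4); c,d=int((u-win)*4),int((u+win)*4)
    m[a:b,c:d]=mask[a:b,c:d]*255
    m=cv2.morphologyEx(m,cv2.MORPH_OPEN,np.ones((9,9),np.uint8)); m=cv2.morphologyEx(m,cv2.MORPH_CLOSE,np.ones((9,9),np.uint8))
    cs=[k for k in cv2.findContours(m,cv2.RETR_EXTERNAL,cv2.CHAIN_APPROX_NONE)[0] if cv2.contourArea(k)>500 and cv2.pointPolygonTest(k,(u*4.,v*4.),True)>-20]
    if not cs: print(n,"none"); return
    k=max(cs,key=cv2.contourArea); P=np.array([ray(s,(x+.5)/4-.5,(y+.5)/4-.5,z)[:2] for x,y in k[:,0]],np.float32)*1000
    print(n,"rect",np.round(np.hstack([np.array(q).ravel() for q in cv2.minAreaRect(P)]),1),"ell",np.round(np.hstack([np.array(q).ravel() for q in cv2.fitEllipse(P)]),1))
for t in (50,60,70): find("stir",g<t,210,168,.038,25); find("mat",g<t,393,225,.068,45)
for p,w in ((135,228),(210,195),(308,165)): print(g[w*4,(p-30)*4:(p+30)*4:8])
print(g[140*4:205*4:8,308*4])
E
python3 m.py
```

```text
stir rect [6.635e+02 1.562e+02 9.210e+01 9.180e+01 4.000e-01] ell [663.3 156.5  91.3  91.9  86.5]
mat rect [ 473.1 -402.7  105.4  145.     0. ] ell [ 4.730e+02 -4.027e+02  1.208e+02  1.734e+02  1.000e-01]
stir rect [6.636e+02 1.566e+02 9.540e+01 9.420e+01 4.000e-01] ell [663.6 156.6  94.8  95.3 103.2]
mat rect [ 473.2 -403.1  147.9  107.3   89.4] ell [ 4.731e+02 -4.030e+02  1.232e+02  1.759e+02  3.000e-01]
stir rect [6.636e+02 1.566e+02 9.700e+01 9.580e+01 4.000e-01] ell [663.6 156.7  96.4  96.9  99. ]
mat rect [ 473.2 -402.9  149.5  108.5   89.9] ell [ 473.1 -403.   124.8  177.9  179.8]
[135 137 134 138 120 132 101 100  98  99  98  99 100  98  99  99  98 100
  97  98 100  99 101  98 112 132 130  93  78 134]
[133 137 136 137 139 140 134 137 140 139 142 135 130 116 111 101 106 101
 116 137 136 138 138 136 135 134 136 136 136 135]
[134 136 110  85  76  84 139 141 141 141 142 141 141 142 141 140 141 142
 141 141 142 140 142 140 141 141 126 135 136 135]
[136 135 140 138 139 139 141 141 141 141 141 140 141 140 141 142 142 143
 143 143 143 127 157 157 157 155 156 158 157 156 159 113  64]
```

```bash
H="python3 -m handwheel"
$H '[[1,0,0,0,0,0,1],[1,0,0,0,0,0,1],[1,0,0,0,0,0,1],[1,0,0,0,0,0,1],[1,0,0,0,0,0,1]]' >/dev/null
$H '[[1,0,0,0,0,0,1],[1,0,0,0,0,0,1],[1,0,0,0,0,0,1],[1,0,0,0,0,0,1],[1,0,0,0,0,0,1]]'>/dev/null
$H '[[1,0,0,0,0,0,1],[1,0,0,0,0,0,1],[1,0,0,0,0,0,0.8],[1,0,0,0,0,0,0]]'
cat >> m.py <<'E'
find("pan",(g>80)&(g<113),135,228,.052,25)
E
python3 m.py | tail -1
```

```text
clock: 1.95
tool_pos: [0.1544, 0.657, 0.4044]
orientation: [180.0, -0.0, -90.0]
force: [0.6, -1.0, -0.2]
opening: 0.0875
gripper_force: 0.0
pan rect [475.1 384.1 112.4 109.2  89.4] ell [475.  384.2 110.2 112.1  20.5]
```

```bash
H="python3 -m handwheel"
$H '[[1,1,-1,0,0,0,0],[1,1,-1,0,0,0,0],[1,1,-1,0,0,0,0],[1,1,-1,0,0,0,0],[1,1,-1,0,0,0,0]]' >/dev/null
$H '[[1,1,-1,0,0,0,0],[1,1,-1,0,0,0,0],[1,1,-1,0,0,0,0],[1,1,-1,0,0,0,0],[1,1,-1,0,0,0,0]]' >/dev/null
$H '[[1,1,-1,0,0,0,0],[1,1,-0.8,0,0,0,0],[1,1,0,0,0,0,0],[1,1,0,0,0,0,0],[1,1,0,0,0,0,0]]'
$H '[[1,1,0,0,0,0,0],[1,1,0,0,0,0,0],[1,1,0,0,0,0,0],[1,1,0,0,0,0,0],[1,1,0,0,0,0,0]]' >/dev/null
$H '[[1,1,0,0,0,0,0],[1,1,0,0,0,0,0],[1,1,0,0,0,0,0],[1,1,0,0,0,0,0],[1,1,0,0,0,0,0]]'>/dev/null
$H '[[1,1,0,0,0,0,0],[1,1,0,0,0,0,0],[1,1,0,0,0,0,0],[1,1,0,0,0,0,0],[1,0,0,0,0,0,0]]'
python3 - <<'E'
from h import *
s=cam("wrist"); cv2.imwrite("pics/w1.png",s["color"]); print(s["tool_from_camera"],s["fx"])
for X in [(.44,-.155,.147),(.44,-.155,.038),(.666,-.15,.084)]: print(proj(s,X))
E
```

```text
clock: 3.88
tool_pos: [0.4487, 0.2806, 0.4048]
orientation: [-180.0, 0.0, -90.0]
force: [-0.9, -0.5, -0.1]
opening: 0.0875
gripper_force: 0.0
clock: 5.75
tool_pos: [0.4486, -0.0698, 0.4046]
orientation: [180.0, -0.0, -90.2]
force: [0.2, -0.6, 0.1]
opening: 0.0875
gripper_force: 0.0
[[-1.08336462e-03 -9.51345261e-01 -3.08125008e-01  8.41858860e-02]
 [ 9.99998105e-01 -5.32257413e-04 -1.87262308e-03 -1.35608937e-03]
 [ 1.61750927e-03 -3.08126453e-01  9.51344035e-01  1.96498511e-02]
 [ 0.00000000e+00  0.00000000e+00  0.00000000e+00  1.00000000e+00]] 337.53437729542014
(np.float64(275.92812239824093), np.float64(79.08729322321787))
(np.float64(271.3769687061921), np.float64(79.60480967525743))
(np.float64(8.018089407999668), np.float64(86.64099741019456))
```

View pics/w1.png

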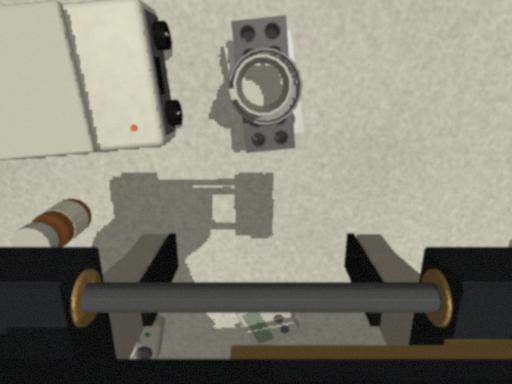

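The wrist view shows the beaker rim near (266,86), and the rack top corners at (232,20), (285,15), (295,148) and (242,153). A sliver of block shows at (300,35)–(302,130).

```bash
python3 - <<'E'
from h import *
s=cam("wrist"); 
r=lambda u,v,z: (ray(s,u,v,z)[:2]*1000).round(1)
print("beaker rim?",r(266,85,.147),"dish",r(265,88,.090))
c=[r(232,20,.074),r(285,15,.074),r(295,148,.074),r(242,153,.074)]
print("rack",c,np.mean(c,0)); d=(c[0]+c[1]-c[2]-c[3]); print("yaw from -y",np.degrees(np.arctan2(d[0],-d[1])), np.linalg.norm(c[0]-c[1]),np.linalg.norm(c[0]-c[3]))
crop(s,"w1c.png",210,0,320,170,3.5)
E
```

```text
beaker rim? [ 446.8 -150.5] dish [ 446.9 -147.5]
rack [array([ 474.3, -201.4]), array([ 430.2, -205. ]), array([418.8, -93.6]), array([468.3, -89. ])] [ 447.9  -147.25]
yaw from -y 4.44568835349568 44.2466947918147 112.56002842927857
```

View pics/w1c.png

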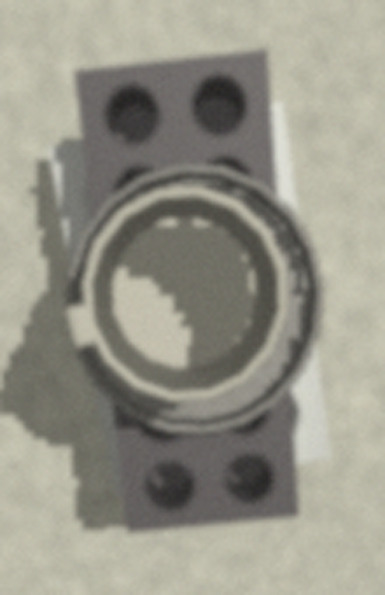

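```bash
H="python3 -m handwheel"
$H '[[1,1,0,0,0,0,0],[1,1,0,0,0,0,0],[1,1,0,0,0,0,0],[1,0.3,0,0.5,0,0,0],[1,0,0,1,0,0,0]]'
$H '[[1,0,0,1,0,0,0],[1,0,0,1,0,0,0],[1,0,0,0.6,0,0,0],[1,0,0,0.4,0,0,0],[1,0,0,0,0,0,0]]'
$H '[[-1,0,0,0,0,0,0],[-1,0,0,0,0,0,0],[-1,0,0,0,0,0,0],[-1,0,0,0,0,0,0]]'
python3 - <<'E'
from h import *
s=cam("wrist"); cv2.imwrite("pics/w2.png",s["color"])
E
```

```text
clock: 6.48
tool_pos: [0.4492, -0.1505, 0.3668]
orientation: [-179.9, 0.0, -90.1]
force: [-0.1, -0.5, -0.5]
opening: 0.0877
gripper_force: 0.0
clock: 7.1
tool_pos: [0.4489, -0.1502, 0.2914]
orientation: [179.9, -0.0, -90.0]
force: [0.4, -0.4, 0.3]
opening: 0.0872
gripper_force: 0.0
clock: 7.6
tool_pos: [0.4491, -0.1506, 0.2924]
orientation: [-180.0, 0.0, -90.0]
force: [0.4, -0.6, -0.0]
opening: 0.0535
gripper_force: 0.0
```

View pics/w2.png

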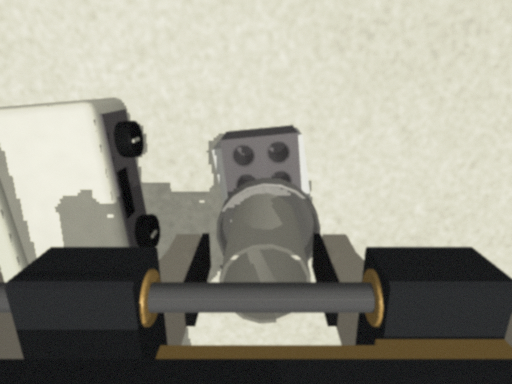

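The beaker sits between the pads at around (266,270). It looks centred and the fingers are still closing.

```bash
H="python3 -m handwheel"
$H '[[-1,0,0,0,0,0,0],[-1,0,0,0,0,0,0],[-1,0,0,0,0,0,0],[-1,0,0,0,0,0,0]]'
$H '[[-1,0,0,-0.4,0,0,0],[-1,0,0,-0.8,0,0,0],[-1,0,0,-1,0,0,0],[-1,0,0,-1,0,0,0],[-1,0,0,0,0,0,0]]'
python3 - <<'E'
from h import *
s=cam("wrist"); cv2.imwrite("pics/w3.png",s["color"])
E
```

```text
clock: 8.15
tool_pos: [0.4491, -0.1506, 0.2922]
orientation: [180.0, -0.0, -90.0]
force: [0.1, 0.1, 0.1]
opening: 0.0401
gripper_force: 30.0
clock: 8.78
tool_pos: [0.4496, -0.1506, 0.3747]
orientation: [-179.7, -0.0, -90.0]
force: [0.3, 0.1, -0.8]
opening: 0.0399
gripper_force: 30.0
```

View pics/w3.png

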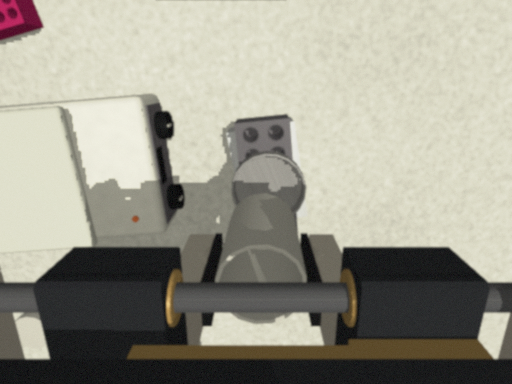

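```bash
H="python3 -m handwheel"
$H '[[-1,-0.5,-0.35,0,0,0,0],[-1,-1,-0.7,0,0,0,0],[-1,-1,-0.7,0,0,0,0],[-1,-1,-0.7,0,0,0,0],[-1,-1,-0.7,0,0,0,0]]'
$H '[[-1,-1,-0.7,0,0,0,0],[-1,-1,-0.7,0,0,0,0],[-1,-1,-0.7,0,0,0,0],[-1,-1,-0.7,0,0,0,0],[-1,-1,-0.7,0,0,0,0]]'
$H '[[-1,-1,-0.7,0,0,0,0],[-1,-1,-0.7,0,0,0,0],[-1,-0.8,-0.5,0,0,0,0],[-1,0,0,0,0,0,0],[-1,0,0,0,0,0,0]]'
python3 - <<'E'
from h import *
s=cam("wrist"); cv2.imwrite("pics/w4.png",s["color"]); t=get_obs()["tool_pos"]; print(t)
for dy in (0,-.002,-.004): print([np.round(proj(s,(t[0],t[1]+dy+a,t[2]-.215)),1) for a in (-.02,.02)], [np.round(proj(s,(t[0],t[1]+dy+a,t[2]-.145)),1) for a in (-.02,.02)])
E
```

```text
clock: 9.45
tool_pos: [0.5285, -0.0365, 0.3712]
orientation: [179.9, -0.0, -90.0]
force: [-0.0, -0.8, -0.2]
opening: 0.04
gripper_force: 30.0
clock: 10.07
tool_pos: [0.6164, 0.0886, 0.3717]
orientation: [180.0, -0.0, -90.0]
force: [0.5, -0.6, 0.1]
opening: 0.0393
gripper_force: 30.0
clock: 10.7
tool_pos: [0.6629, 0.1572, 0.3715]
orientation: [179.9, -0.0, -90.0]
force: [-0.1, -0.0, -0.1]
opening: 0.0399
gripper_force: 30.0
[0.66282868 0.15685276 0.37182117]
[array([263.6, 191.2]), array([263.5, 250.1])] [array([264.8, 244.1]), array([264.6, 324.8])]
[array([263.6, 188. ]), array([263.5, 247.4])] [array([264.8, 239.7]), array([264.6, 321.1])]
[array([263.6, 184.9]), array([263.5, 244.6])] [array([264.8, 235.3]), array([264.6, 317.4])]
```

View pics/w4.png

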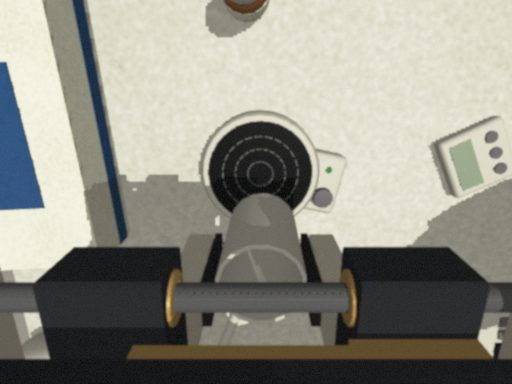

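The stirrer rings are centred at about (261,173), and the beaker foot's far edge is at about (263,193), so the beaker is centred on the TCP.

```bash
python3 - <<'E'
from h import *
s=cam("wrist"); print(ray(s,261,173,.038), ray(s,263,193,get_obs()["tool_pos"][2]-.215))
im=s["color"]; g=cv2.cvtColor(im,cv2.COLOR_BGR2GRAY); m=(g<70).astype(np.uint8)*255; m[:105]=0; m[200:]=0; m[:,:190]=0; m[:,330:]=0
k=max(cv2.findContours(m,cv2.RETR_EXTERNAL,cv2.CHAIN_APPROX_NONE)[0],key=cv2.contourArea)[:,0]
k=k[(k[:,1]<185)]
P=np.array([ray(s,u,v,.038)[:2] for u,v in k if True]); 
P=P[cv2.convexHull(P.astype(np.float32),returnPoints=False)[:,0]]
A=np.c_[2*P,np.ones(len(P))]; c=np.linalg.lstsq(A,(P**2).sum(1),rcond=None)[0]; print(c[:2],np.sqrt(c[2]+c[0]**2+c[1]**2))
E
```

```text
[0.66453645 0.15708987 0.038     ] [0.66318288 0.13768552 0.1571063 ]
[0.66577198 0.15757529] 0.04861249253470759
```

```bash
H="python3 -m handwheel"
$H '[[-1,0,-0.05,0.6,0,0,0],[-1,0,0,1,0,0,0],[-1,0,0,1,0,0,0],[-1,0,0,1,0,0,0],[-1,0,0,0.6,0,0,0]]'
$H '[[-1,0,0,0.3,0,0,0],[-1,0,0,0.12,0,0,0],[-1,0,0,0.06,0,0,0],[-1,0,0,0,0,0,0]]'
```

```text
clock: 11.42
tool_pos: [0.6636, 0.1562, 0.2651]
orientation: [179.9, -0.0, -90.1]
force: [-0.1, 0.5, -0.1]
opening: 0.04
gripper_force: 30.0
clock: 11.92
tool_pos: [0.6644, 0.1569, 0.2558]
orientation: [-180.0, 0.0, -90.0]
force: [-1.0, 0.0, -0.8]
opening: 0.0397
gripper_force: 30.0
```

```bash
H="python3 -m handwheel"
$H '[[-1,0,0,0.04,0,0,0],[-1,0,0,0,0,0,0]]' | grep -E "pos|force:"
$H '[[-1,0,0,0.04,0,0,0],[-1,0,0,0,0,0,0]]'| grep -E "pos|force:"
$H '[[-1,0,0,0.04,0,0,0],[-1,0,0,0,0,0,0]]'| grep -E "pos|force:"
```

```text
tool_pos: [0.6642, 0.1569, 0.2543]
force: [0.5, 0.5, -0.7]
gripper_force: 30.0
tool_pos: [0.6643, 0.1569, 0.2532]
force: [0.1, 0.8, -0.1]
gripper_force: 30.0
tool_pos: [0.6642, 0.1569, 0.2532]
force: [-2.9, -0.2, 6.9]
gripper_force: 30.0
```

```bash
H="python3 -m handwheel"
$H '[[0.4,0,0,0,0,0,0],[0.4,0,0,0,0,0,0],[0.4,0,0,0,0,0,0],[1,0,0,-0.5,0,0,0],[1,0,0,-1,0,0,0]]'| grep -E "pos|force|open"
$H '[[1,0,0,-1,0,0,0],[1,0,0,-1,0,0,0],[1,0,0,-1,0,0,0],[1,0.5,0.5,-0.5,0,0,0],[1,1,1,0,0,0,0]]'| grep -E "pos|force|open"
$H '[[1,1,1,0,0,0,0],[1,1,1,0,0,0,0],[1,1,1,0,0,0,0],[1,1,1,0,0,0,0],[1,1,1,0,0,0,0]]'>/dev/null
$H '[[1,1,1,0,0,0,0],[1,1,1,0,0,0,0],[1,0.6,0.15,0,0,0,0],[1,0,0,0,0,0,0],[1,0,0,0,0,0,0]]'
python3 - <<'E'
from h import *
s=cam("wrist"); print(get_obs()["tool_pos"]);crop(s,"w5.png",200,0,330,200,3)
E
```

```text
tool_pos: [0.664, 0.1567, 0.2896]
force: [0.3, 0.5, 0.4]
opening: 0.0756
gripper_force: 0.0
tool_pos: [0.6263, 0.1191, 0.3782]
force: [0.5, -0.1, -0.6]
opening: 0.0877
gripper_force: 0.0
clock: 15.18
tool_pos: [0.4482, -0.0704, 0.3772]
orientation: [-180.0, 0.0, -90.0]
force: [1.0, 0.3, -0.8]
opening: 0.0879
gripper_force: 0.0
[ 0.44826463 -0.07025088  0.37709356]
```

View pics/w5.png

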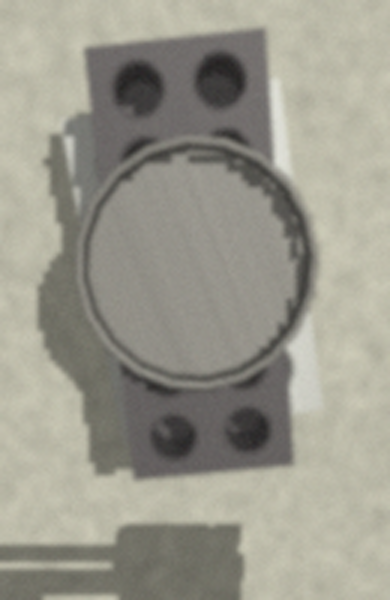

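The dish rim is centred at about (265.8,87.2) in full-image pixels. The rack corners are at (228.7,15.7), (288.3,9.7), (297.7,154.7) and (244.7,159.3).

```bash
python3 - <<'E'
from h import *
s=cam("wrist"); r=lambda u,v,z: (ray(s,u,v,z)[:2]*1000)
print("dish",r(265.8,87.2,.090),[r(u,v,.09).round(1) for u,v in((225.7,87),(306,87),(265.8,45),(265.8,129.3))])
c=np.array([r(228.7,15.7,.074),r(288.3,9.7,.074),r(297.7,154.7,.074),r(244.7,159.3,.074)]); print(c.round(1),c.mean(0))
for a,b in((0,3),(1,2)): d=c[a]-c[b]; print(np.degrees(np.arctan2(d[0],-d[1])),np.linalg.norm(d))
print("block edge",[r(200+u/3,v/3,.038) for u,v in((280,80),(320,410))])
E
```

```text
dish [ 446.35758818 -149.74290847] [array([ 476.8, -149.9]), array([ 415.9, -149.8]), array([ 446.4, -179.3]), array([ 446.3, -118. ])]
[[ 474.4 -201.2]
 [ 429.4 -205.2]
 [ 418.8  -94.3]
 [ 464.1  -90.3]] [ 446.65714082 -147.77487429]
5.305701224954583 111.38103963010217
5.475830291939637 111.4411159041065
block edge [array([ 422.20316553, -198.59840145]), array([ 406.92833305, -103.99667561])]
```

```bash
H="python3 -m handwheel"
$H '[[1,1,0,0,0,0,0],[1,1,0.08,0,0,0,0],[1,1,0,0.5,0,0,0],[1,0.17,0,1,0,0,0],[1,0,0,1,0,0,0]]' | grep pos
$H '[[1,0,0,1,0,0,0],[1,0,0,0.8,0,0,0],[1,0,0,0.4,0,0,0],[1,0,0,0.2,0,0,0],[-1,0,0,0,0,0,0]]'| grep -E "pos|force|open"
$H '[[-1,0,0,0,0,0,0],[-1,0,0,0,0,0,0],[-1,0,0,0,0,0,0],[-1,0,0,0,0,0,0],[-1,0,0,0,0,0,0]]'| grep -E "pos|force|open"
```

```text
tool_pos: [0.4462, -0.1499, 0.3138]
tool_pos: [0.4461, -0.1497, 0.2548]
force: [0.5, 0.4, 0.4]
opening: 0.0821
gripper_force: 0.0
tool_pos: [0.446, -0.1498, 0.2552]
force: [-1.7, 0.8, 6.1]
opening: 0.0614
gripper_force: 30.0
```

```bash
H="python3 -m handwheel"
$H '[[-1,0,0,-0.2,0,0,0],[-1,0,0,-0.7,0,0,0],[-1,0,0,-1,0,0,0],[-1,-0.5,0,-1,0,0,0],[-1,-1,0,-0.3,0,0,0]]'| grep -E "pos|force|open"
$H '[[-1,-1,0,0,0,0,0],[-1,-1,0,0,0,0,0],[-1,-1,0,0,0,0,0],[-1,-1,0,0,0,0,0],[-1,-1,0,0,0,0,0]]'>/dev/null
$H '[[-1,-1,0,0,0,0,0],[-1,-1,-0.16,0,0,0,0],[-1,-1,-0.2,0,0,0,0],[-1,-1,-0.2,0,0,0,0],[-1,-1,-0.2,0,0,0,0]]'>/dev/null
$H '[[-1,-1,-0.2,0,0,0,0],[-1,-1,-0.2,0,0,0,0],[-1,-1,0,0,0,0,0],[-1,-1,0,0,0,0,0],[-1,-1,0,0,0,0,0]]'>/dev/null
$H '[[-1,-1,0,0,0,0,0],[-1,-1,0,0,0,0,0],[-1,-1,0,0,0,0,0],[-1,-0.8,0,0,0,0,0],[-1,-0.2,0,0,0,0,0]]'
$H '[[-1,0,0,0,0,0,0]]' | grep -E "pos|force|open"
python3 - <<'E'
from h import *
s=cam("wrist"); cv2.imwrite("pics/w6.png",s["color"]); print(get_obs()["tool_pos"])
E
```

```text
tool_pos: [0.4461, -0.1123, 0.3363]
force: [0.1, -0.2, -1.5]
opening: 0.0612
gripper_force: 30.0
clock: 20.27
tool_pos: [0.475, 0.3642, 0.3344]
orientation: [180.0, -0.0, -90.0]
force: [-0.2, 0.1, -1.1]
opening: 0.0615
gripper_force: 30.0
tool_pos: [0.475, 0.3628, 0.3344]
force: [-0.8, -0.2, -0.1]
opening: 0.0614
gripper_force: 30.0
[0.47497628 0.3624174  0.33451977]
```

View pics/w6.png

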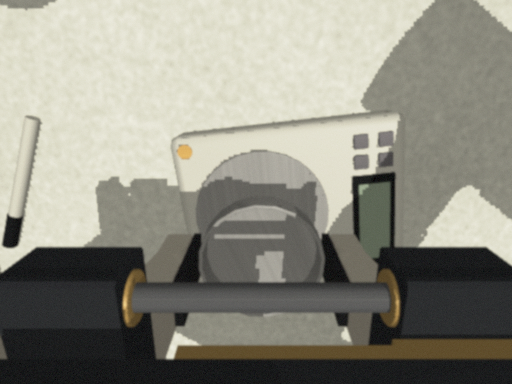

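The pan spans columns 196–328, with its far edge at row 151. The held dish is level and centred at around column 263.

```bash
python3 - <<'E'
from h import *
s=cam("wrist"); t=get_obs()["tool_pos"]; r=lambda u,v,z: (ray(s,u,v,z)[:2]*1000).round(1)
print(t,r(262,150.5,.052)+[0,56],r(195.5,212,.052),r(328,212,.052))
print("dish far top edge of foot", r(263,200,t[2]-.181+.016), r(202,245,t[2]-.165),r(323,245,t[2]-.165))
E
```

```text
[0.47503055 0.36215464 0.3346125 ] [475.9 386.5] [531.5 382.5] [420.7 382.6]
dish far top edge of foot [475.6 330. ] [504.8 352.8] [447.  352.8]
```

```bash
H="python3 -m handwheel"
$H '[[-1,-0.95,0,0,0,0,0],[-1,0,0,0.7,0,0,0],[-1,0,0,1,0,0,0],[-1,0,0,1,0,0,0],[-1,0,0,0.7,0,0,0]]'| grep -E "pos|force"
$H '[[-1,0,0,0.3,0,0,0],[-1,0,0,0.14,0,0,0],[-1,0,0,0.04,0,0,0],[-1,0,0,0,0,0,0]]' | grep -E "pos|force"
$H '[[-1,0,0,0.04,0,0,0],[-1,0,0,0,0,0,0]]' | grep -E "pos|force:"
```

```text
tool_pos: [0.4748, 0.386, 0.2478]
force: [-0.3, 0.2, -0.9]
gripper_force: 30.0
tool_pos: [0.4752, 0.3866, 0.2383]
force: [0.2, 0.4, -0.8]
gripper_force: 30.0
tool_pos: [0.4751, 0.3864, 0.2369]
force: [-0.2, 0.2, -0.8]
gripper_force: 30.0
```

```bash
H="python3 -m handwheel"
$H '[[-1,0,0,0.08,0,0,0],[-1,0,0,0,0,0,0]]' | grep -E "pos|force:"
$H '[[-1,0,0,0.04,0,0,0],[-1,0,0,0,0,0,0]]' | grep -E "pos|force:"
```

```text
tool_pos: [0.475, 0.3864, 0.2345]
force: [-0.9, 0.2, -1.0]
gripper_force: 30.0
tool_pos: [0.475, 0.3864, 0.2336]
force: [-0.4, -0.5, -0.4]
gripper_force: 30.0
```

```bash
H="python3 -m handwheel"
$H '[[-1,0,0,0.03,0,0,0],[-1,0,0,0,0,0,0]]' | grep -E "pos|force:"
```

```text
tool_pos: [0.4751, 0.3865, 0.2332]
force: [-1.2, -0.3, 2.4]
gripper_force: 30.0
```

```bash
H="python3 -m handwheel"
$H '[[1,0,0,0,0,0,0],[1,0,0,0,0,0,0],[1,0,0,0,0,0,0],[1,0,0,-0.4,0,0,0],[1,0,0,-1,0,0,0]]'| grep -E "pos|force|open"
$H '[[1,0,0,-1,0,0,0],[1,0,0,-1,0,0,0],[1,0.5,0.08,-1,0,0,0],[1,1,0.1,-1,0,0,0],[1,1,0.1,-0.5,0,0,0]]'>/dev/null
$H '[[1,1,0.1,0,0,0,0],[1,1,0.1,0,0,0,0],[1,1,0.1,0,0,0,0],[1,1,0.1,0,0,0,0],[1,1,0.1,0,0,0,0]]'>/dev/null
$H '[[1,1,0.1,0,0,0,0],[1,1,0.1,0,0,0,0],[1,1,0.1,0,0,0,0],[1,1,0,0,0,0,0],[1,1,0,0,0,0,0]]'>/dev/null
$H '[[1,1,0,0,0,0,0],[1,1,0,0,0,0,0],[1,1,0,0,0,0,0],[1,1,0,0,0,0,0],[1,1,0,0,0,0,0]]'>/dev/null
$H '[[1,0.8,0,0,0,0,0],[1,0,0,0,0,0,-0.9],[1,0,0,0,0,0,0],[1,0,0,0,0,0,0]]'
python3 - <<'E'
from h import *
s=cam("wrist"); print(get_obs()["tool_pos"]);crop(s,"w7.png",200,0,330,200,3)
E
```

```text
tool_pos: [0.4748, 0.3861, 0.2677]
force: [0.6, 2.3, 0.4]
opening: 0.0873
gripper_force: 0.0
clock: 26.25
tool_pos: [0.4477, -0.0713, 0.3805]
orientation: [-180.0, 0.0, -84.7]
force: [-0.1, -0.0, 1.0]
opening: 0.0876
gripper_force: 0.0
[ 0.44771923 -0.07110736  0.38041928]
```

View pics/w7.png

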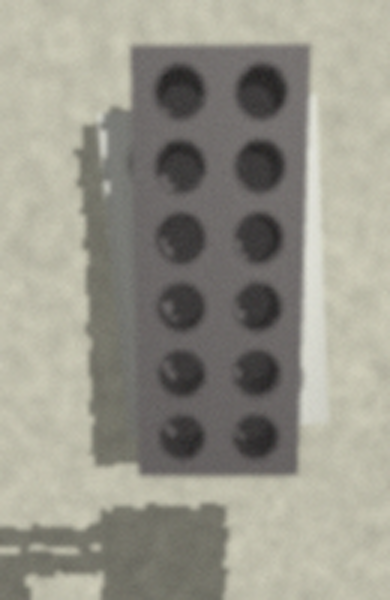

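The rack is now fully visible, with top corners at (244,15), (303,15), (299,158) and (246.3,158). The right edge of the block shows from (305,31) to (309.5,141).

```bash
python3 - <<'E'
from h import *
s=cam("wrist"); o=get_obs(); r=lambda u,v,z: (ray(s,u,v,z)[:2]*1000)
c=np.array([r(244,15,.074),r(303,15,.074),r(299,158,.074),r(246.3,158,.074)]); print(c.round(1),c.mean(0))
for a,b in((0,3),(1,2)): d=c[a]-c[b]; print(np.degrees(np.arctan2(d[0],-d[1])),np.linalg.norm(d))
y=np.radians(o["orientation"][2]); X=np.array([np.cos(y),np.sin(y)]);Y=np.array([np.sin(y),-np.cos(y)]); d=c.mean(0)/1000-o["tool_pos"][:2]; print(o["orientation"],"units",d@X/.025,d@Y/.025)
b=[r(305,31,.038),r(309.5,141,.038)]; d=b[0]-b[1]; print("block",b,np.degrees(np.arctan2(d[0],-d[1])),np.linalg.norm(d))
E
```

```text
[[ 474.6 -201.3]
 [ 429.7 -205.4]
 [ 418.7  -94.5]
 [ 464.1  -90.3]] [ 446.77266778 -147.88726498]
5.371895585693634 111.51713144548522
5.6520789333394115 111.49025374985229
[-1.79997378e+02  3.21173094e-03 -8.46755973e+01] units 3.058187591019322 0.32470523806433677
block [array([ 422.8956964 , -199.47082955]), array([ 405.9583355 , -104.33501767])] 10.094799892463172 96.63175924847775
```

```bash
H="python3 -m handwheel"
$H '[[1,1,0.1,0,0,0,0],[1,1,0.12,0,0,0,0],[1,1,0.1,0.5,0,0,0],[1,0.06,0,1,0,0,0],[1,0,0,1,0,0,0]]' | grep pos
$H '[[1,0,0,1,0,0,0],[1,0,0,1,0,0,0],[1,0,0,0.8,0,0,0],[1,0,0,0.5,0,0,0],[1,0,0,0.2,0,0,0]]'| grep -E "pos|force|open"
$H '[[-1,0,0,0,0,0,0],[-1,0,0,0,0,0,0],[-1,0,0,0,0,0,0],[-1,0,0,0,0,0,0],[-1,0,0,0,0,0,0]]'| grep -E "pos|force|open"
$H '[[-1,0,0,0,0,0,0],[-1,0,0,0,0,0,0],[-1,0,0,0,0,0,0],[-1,0,0,0,0,0,0]]'| grep -E "pos|force|open"
```

```text
tool_pos: [0.4471, -0.1482, 0.3173]
tool_pos: [0.4471, -0.1478, 0.2299]
force: [-0.6, 0.1, 0.8]
opening: 0.0878
gripper_force: 0.0
tool_pos: [0.447, -0.148, 0.2306]
force: [-1.5, -0.7, 2.4]
opening: 0.0459
gripper_force: 30.0
tool_pos: [0.447, -0.148, 0.2306]
force: [-2.5, 0.6, 6.3]
opening: 0.0457
gripper_force: 30.0
```

```bash
H="python3 -m handwheel"
$H '[[-1,0,0,-0.2,0,0,0],[-1,0,0,-0.8,0,0,0],[-1,0,0,-1,0,0,0],[-1,0,0,-1,0,0,0],[-1,0,0,-0.6,0,0,0.88]]'| grep -E "pos|force|open"
$H '[[-1,0.5,-0.04,0,0,0,0],[-1,1,-0.1,0,0,0,0],[-1,1,-0.1,0,0,0,0],[-1,1,-0.1,0,0,0,0],[-1,1,-0.1,0,0,0,0]]'>/dev/null
$H '[[-1,1,-0.1,0,0,0,0],[-1,1,-0.1,0,0,0,0],[-1,1,-0.1,0,0,0,0],[-1,1,-0.1,0,0,0,0],[-1,1,-0.1,0,0,0,0]]'>/dev/null
$H '[[-1,0.7,-0.1,0,0,0,0],[-1,0,0,0,0,0,0],[-1,0,0,0,0,0,0]]'
python3 - <<'E'
from h import *
s=cam("wrist"); cv2.imwrite("pics/w8.png",s["color"]); o=get_obs(); print(o["tool_pos"],o["orientation"])
E
```

```text
tool_pos: [0.4473, -0.1479, 0.3218]
force: [-0.6, 0.4, -0.2]
opening: 0.0459
gripper_force: 30.0
clock: 30.98
tool_pos: [0.4732, -0.4028, 0.3199]
orientation: [180.0, 0.0, -89.9]
force: [0.9, 0.6, -0.4]
opening: 0.0459
gripper_force: 30.0
[ 0.47332251 -0.40251866  0.32013294] [ 1.79976000e+02  2.29618901e-02 -8.98723968e+01]
```

View pics/w8.png

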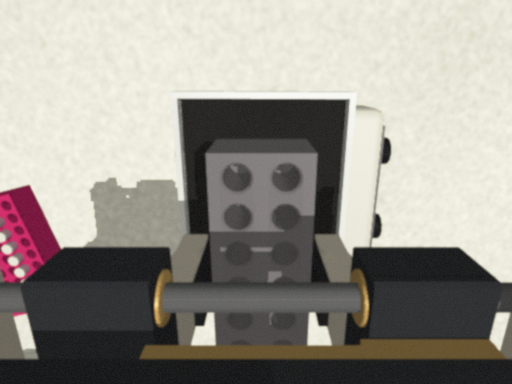

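The mat's inner far edge is at row 99 and its sides at columns 182 and 349. The rack's far top edge runs from (207,153) to (316,153), and its far foot edge is at row 139.

```bash
python3 - <<'E'
from h import *
s=cam("wrist"); t=get_obs()["tool_pos"]; r=lambda u,v,z: (ray(s,u,v,z)[:2]*1000).round(1)
print(t,"mat L,R",r(182,100,.068),r(349,100,.068),"outer",r(175,93,.074),r(356,93,.074),"far outer+80",r(262,93.5,.074)+[0,80])
print("rack top",r(207,153,t[2]-.1565),r(316,153,t[2]-.1565),"foot",r(215,139,t[2]-.1925),r(309,139,t[2]-.1925))
E
```

```text
[ 0.47343363 -0.40239516  0.32034782] mat L,R [ 527.8 -474.3] [ 416.5 -474.4] outer [ 530.6 -479. ] [ 413.8 -479.1] far outer+80 [ 474.5 -398.7]
rack top [ 497.2 -458.4] [ 452.4 -458.4] foot [ 498.6 -458.2] [ 450.4 -458.2]
```

```bash
H="python3 -m handwheel"
$H '[[-1,-0.04,0.04,0.5,0,0,0],[-1,0,0,0.9,0,0,0],[-1,0,0,0.6,0,0,0],[-1,0,0,0.2,0,0,0],[-1,0,0,0,0,0,0]]'| grep -E "pos|force"
$H '[[-1,0,0,0.08,0,0,0],[-1,0,0,0,0,0,0]]' | grep -E "pos|force:"
$H '[[-1,0,0,0.03,0,0,0],[-1,0,0,0,0,0,0]]' | grep -E "pos|force:"
$H '[[-1,0,0,0.03,0,0,0],[-1,0,0,0,0,0,0]]' | grep -E "pos|force:"
```

```text
tool_pos: [0.4726, -0.4019, 0.2652]
force: [0.0, -0.6, -0.1]
gripper_force: 30.0
tool_pos: [0.4726, -0.402, 0.2638]
force: [-1.4, 0.3, -1.2]
gripper_force: 30.0
tool_pos: [0.4725, -0.4019, 0.2628]
force: [-0.4, -0.0, -1.4]
gripper_force: 30.0
tool_pos: [0.4725, -0.4019, 0.2618]
force: [0.3, 0.5, -0.7]
gripper_force: 30.0
```

```bash
H="python3 -m handwheel"
$H '[[-1,0,0,0.03,0,0,0],[-1,0,0,0,0,0,0]]' | grep -E "pos|force:"
$H '[[-1,0,0,0.02,0,0,0],[-1,0,0,0,0,0,0]]' | grep -E "pos|force:"
```

```text
tool_pos: [0.4725, -0.4019, 0.2611]
force: [-0.5, -0.6, -1.2]
gripper_force: 30.0
tool_pos: [0.4725, -0.4019, 0.2606]
force: [0.4, 0.2, -1.6]
gripper_force: 30.0
```

```bash
H="python3 -m handwheel"
$H '[[-1,0,0,0.02,0,0,0],[-1,0,0,0,0,0,0]]' | grep -E "pos|force:"
$H '[[-1,0,0,0.02,0,0,0],[-1,0,0,0,0,0,0]]' | grep -E "pos|force:"
```

```text
tool_pos: [0.4725, -0.4019, 0.2606]
force: [-0.6, 2.0, 5.6]
gripper_force: 30.0
tool_pos: [0.4725, -0.4019, 0.2606]
force: [-2.5, 3.4, 9.3]
gripper_force: 30.0
```

```bash
H="python3 -m handwheel"
$H '[[0.2,0,0,0,0,0,0],[0.2,0,0,0,0,0,0],[1,0,0,0,0,0,0],[1,0,0,-0.2,0,0,0],[1,0,0,-1,0,0,0]]'| grep -E "pos|force|open"
$H '[[1,0,0,-1,0,0,0],[1,0,0,-1,0,0,0],[1,-0.5,0,-1,0,0,0],[1,-1,0.1,-0.6,0,0,0],[1,-1,0.1,0,0,0,0]]'>/dev/null
$H '[[1,-1,0.1,0,0,0,0],[1,-1,0.1,0,0,0,0],[1,-1,0.1,0,0,0,0],[1,-1,0.1,0,0,0,0],[1,-1,0.1,0,0,0,0]]'>/dev/null
$H '[[1,-1,0.1,0,0,0,0],[1,-1,0.1,0,0,0,0],[1,-1,0.1,0,0,0,0],[1,-1,0,0,0,0,0],[1,-0.8,0,0,0,0,0]]'>/dev/null
$H '[[1,0,0,0,0,0,-1],[1,0,0,0,0,0,-0.7],[1,0,0,0,0,0,0],[1,0,0,0,0,0,0]]'
python3 - <<'E'
from h import *
s=cam("wrist"); print(get_obs()["tool_pos"]);
g=s["color"]; a=cv2.resize(g[0:230],None,fx=1.5,fy=1.5,interpolation=cv2.INTER_CUBIC); cv2.imwrite("pics/w9.png",a)
print([np.round(proj(s,(.4459,-.1463,.038)),1)])
E
```

```text
tool_pos: [0.472, -0.4017, 0.2886]
force: [-0.1, -0.0, 0.5]
opening: 0.0769
gripper_force: 0.0
clock: 36.45
tool_pos: [0.4469, -0.0945, 0.3798]
orientation: [-180.0, 0.0, -79.8]
force: [0.3, 0.3, -0.3]
opening: 0.0875
gripper_force: 0.0
[ 0.4469677  -0.094539    0.37980703]
[array([273.9, 118.5])]
```

View pics/w9.png

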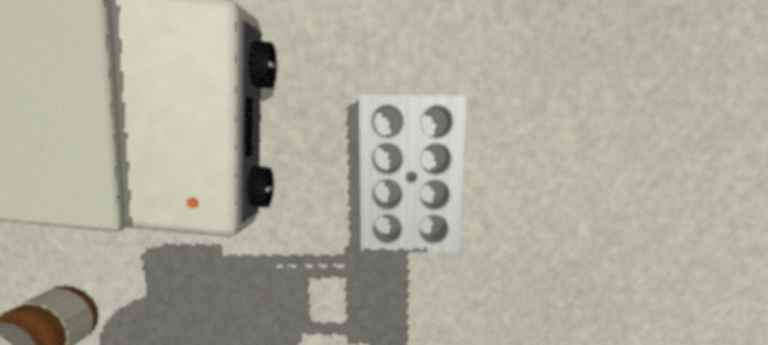

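The block's top corners are at (239.3,64), (311.3,64), (306,167.3) and (240.7,166.7) in full-image pixels.

```bash
python3 - <<'E'
from h import *
s=cam("wrist"); o=get_obs(); r=lambda u,v,z: (ray(s,u,v,z)[:2]*1000)
c=np.array([r(239.3,64,.038),r(311.3,64,.038),r(306,167.3,.038),r(240.7,166.7,.038)]); print(c.round(1),c.mean(0))
for a,b in((0,3),(1,2)): d=c[a]-c[b]; print(np.degrees(np.arctan2(d[0],-d[1])),np.linalg.norm(d))
y=np.radians(o["orientation"][2]); X=np.array([np.cos(y),np.sin(y)]);Y=np.array([np.sin(y),-np.cos(y)]); d=c.mean(0)/1000-o["tool_pos"][:2]; print("units",d@X/.025,d@Y/.025)
p=[r(117/1.5,0,.084),r(124/1.5,228/1.5,.084),r(0,221/1.5,.084)]; print("plate front",p)
d=p[0]-p[1]; print(np.degrees(np.arctan2(d[0],-d[1]))); d=p[2]-p[1]; print(np.degrees(np.arctan2(d[1],d[0])))
# top-view plate corners
t=cam("top"); C=np.array([ray(t,105+u/2.46,130+v/2.46,.084)[:2]*1000 for u,v in((447,36),(546,30),(554,124),(456,131))]); print(C.round(1),C.mean(0))
E
```

```text
[[ 485.4 -188. ]
 [ 422.  -199.3]
 [ 406.1 -105.6]
 [ 469.3  -94.8]] [ 445.68219972 -146.92110976]
9.847910170601812 94.51353364495618
9.642713694316916 95.08609097476
units 2.0523618182197856 0.42131266454701194
plate front [array([ 604.71500474, -208.93804893]), array([599.57589127, -95.8399206 ]), array([667.02505351, -87.71914472])]
2.601697421501749
6.865278860765291
[[ 722.6  -85.4]
 [ 728.9 -209.8]
 [ 608.1 -214.3]
 [ 600.7  -93.5]] [ 665.079357   -150.75860599]
```

```bash
H="python3 -m handwheel"
$H '[[1,1,0.2,0,0,0,0.07],[1,1,0.22,0,0,0,0],[1,0.05,0,0.6,0,0,0],[1,0,0,1,0,0,0],[1,0,0,1,0,0,0]]' | grep pos
$H '[[1,0,0,1,0,0,0],[1,0,0,1,0,0,0],[1,0,0,1,0,0,0],[1,0,0,0.9,0,0,0],[1,0,0,0.5,0,0,0]]'| grep -E "pos|force|open"
$H '[[1,0,0,0.26,0,0,0],[1,0,0,0,0,0,0]]'| grep -E "pos|force|open|ori"
$H '[[-1,0,0,0,0,0,0],[-1,0,0,0,0,0,0],[-1,0,0,0,0,0,0],[-1,0,0,0,0,0,0],[-1,0,0,0,0,0,0]]'| grep -E "pos|force|open"
```

```text
tool_pos: [0.4453, -0.1466, 0.3134]
tool_pos: [0.4451, -0.1465, 0.2032]
force: [0.7, -0.2, -0.9]
opening: 0.0879
gripper_force: 0.0
tool_pos: [0.4457, -0.1467, 0.1981]
orientation: [180.0, -0.0, -80.1]
force: [-0.5, -0.1, 0.6]
opening: 0.0874
gripper_force: 0.0
tool_pos: [0.4452, -0.1469, 0.1985]
force: [-3.7, -0.1, 5.2]
opening: 0.0636
gripper_force: 30.0
```

```bash
H="python3 -m handwheel"
$H '[[-1,0,0,-0.2,0,0,0],[-1,0,0,-0.6,0,0,0],[-1,0,0,-1,0,0,0],[-1,0,0,-1,0,0,0],[-1,0,0,-1,0,0,0.5]]'| grep -E "pos|force|open"
$H '[[-1,0,0,-1,0,0,0.6],[-1,0,0,-0.9,0,0,0],[-1,0.08,-0.4,-0.2,0,0,0],[-1,0.1,-0.9,0,0,0,0],[-1,0.1,-1,0,0,0,0]]'| grep -E "pos|force|open"
$H '[[-1,0.1,-1,0,0,0,0],[-1,0.1,-1,0,0,0,0],[-1,0.1,-1,0,0,0,0],[-1,0.1,-1,0,0,0,0],[-1,0,-1,0,0,0,0]]'| grep -E "pos|force|open"
$H '[[-1,0,-0.9,0,0,0,0],[-1,0,-0.5,0,0,0,0],[-1,0,0,0,0,0,0],[-1,0,0,0,0,0,0]]'
python3 - <<'E'
from h import *
s=cam("wrist"); cv2.imwrite("pics/w10.png",s["color"]); o=get_obs(); print(o["tool_pos"],o["orientation"])
for x in ((.665,-.151,.084),(.6686,-.2131,.084),(.7305,-.2093,.084),(.6067,-.2167,.084)): print(np.round(proj(s,x),1))
g=cv2.cvtColor(s["color"],cv2.COLOR_BGR2GRAY)
for v in (60,100,140,180): print(v,g[v,60:440:6])
print("cols",g[0:240:5,200],g[0:240:5,260])
E
```

```text
tool_pos: [0.4452, -0.1467, 0.2937]
force: [0.3, 0.2, -5.1]
opening: 0.0639
gripper_force: 30.0
tool_pos: [0.5041, -0.1505, 0.3447]
force: [-0.4, 0.7, -4.7]
opening: 0.0638
gripper_force: 30.0
tool_pos: [0.6299, -0.1534, 0.3435]
force: [0.2, 0.3, -5.0]
opening: 0.0636
gripper_force: 30.0
clock: 41.1
tool_pos: [0.6632, -0.1513, 0.345]
orientation: [179.9, 0.0, -86.7]
force: [0.2, 0.9, -5.5]
opening: 0.0637
gripper_force: 30.0
[ 0.66312491 -0.15134922  0.34541091] [ 1.79959068e+02  1.26664696e-02 -8.67323182e+01]
[260.6 197.9]
[260.3 114.1]
[171.9 114.6]
[348.9 113.9]
60 [169 193 197 196 197 199 196 192 196 194 194 191 198 190 194 198 195 195
 202 193 197 192 196 198 192 199 191 197 192 201 204 195 204 198 197 201
 206 198 193 194 205 197 203 203 199 202 205 207 207 208 207 205 209 210
 205 206 206 197 201 196 202 206 204 203]
100 [  5   9   2  15  15  26  57 123 198 196 201 197 198 203 201 199 202 207
 200 196 198 191 196 197 194 205 200 197 195 201 198 193 200 195 198 205
 195 201 202 198 206 201 206 210 203 201 208 203 205 200 200 195 202 202
 202 200 203 201 204 212 203 202 204 191
[... 228 characters left out ...]
3 232 231 221  28 158 198 200 194 204]
180 [ 32  32   1 103  99  80  53 114 117 118 122 194 120 119 115 120 118 130
 200 186 208 130 199 206 203 202 201 200 192 205 201 203 202 205 212 202
 204 206 207 195 203 206 204 209 211 208 198 226 226 226 228 227 228 228
 228 226 225 194 191 190 201 197 197 196]
cols [ 37  44  85  58  45  85  96  37 114 169 196 192 195 196 198 203 198 197
 197 196 199 191 133 199 202 211 207 212 208 211 174 114 110 107 177 202
 202 202 204 203 204 202 203 204 207 204 127 120] [ 76  33  63 107  85  58 132 200 200 203 199 195 201 199 200 203 204 200
 205 200 187 153 164 186 216 220 217 218 216 218 181 108 109 110 182 206
 208 209 206 209 210 208 206 206 205 197 119 119]
```

View pics/w10.png

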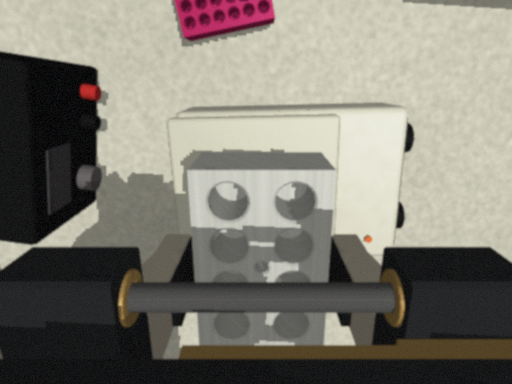

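The plate's far edge runs from (169,118.5) to (338,114.5). The block's far foot edge runs from (196,153) to (330,153), with its top edge at row 168.

```bash
python3 - <<'E'
from h import *
s=cam("wrist"); t=get_obs()["tool_pos"]; r=lambda u,v,z: (ray(s,u,v,z)[:2]*1000).round(1)
a,b=r(169,118.5,.084),r(338,114.5,.084); print(a,b,np.linalg.norm(a-b),np.degrees(np.arctan2(b[1]-a[1],b[0]-a[0])))
print("left edge",r(179.5,235,.084),"front edge",r(337,155,.084))
print("foot",r(196,153.5,t[2]-.198),r(330,153.5,t[2]-.198),"top",r(189,167.5,t[2]-.16),r(334,167.5,t[2]-.16))
g=cv2.cvtColor(s["color"],cv2.COLOR_BGR2GRAY)
for v in (125,140,150): print(g[v,160:182],g[v,328:350])
t=cam("top"); G=cv2.cvtColor(t["color"],cv2.COLOR_BGR2GRAY); print(G[130:200:1,300]); print(G[150,280:340])
E
```

```text
[ 732.8 -206.4] [ 614.2 -215.8] 118.97192946237352 -175.46832376057202
left edge [ 727.  -116.4] front edge [ 611.3 -187.1]
foot [ 702.1 -196.4] [ 630.4 -200.4] top [ 698.1 -198.5] [ 636.3 -201.9]
[200 197 203 205 207 206 191 183 186 197 203 206 206 206 207 207 207 209
 209 207 208 210] [224 224 224 225 224 225 225 224 225 219 206 197 214 225 231 233 233 232
 231 232 232 231]
[204 202 204 201 201 199 196 197 183 174 189 200 206 208 207 209 207 209
 209 207 208 209] [222 223 224 222 225 225 222 223 220 207 202 216 225 229 228 229 229 227
 229 230 229 228]
[203 202 199 198 198 200 198 202 199 185 180 189 202 205 207 206 206 207
 208 206 206 207] [222 222 220 222 222 222 223 221 214 201 195 210 226 227 229 230 228 230
 228 230 229 230]
[143 155 111 104 102 104 105 107 109 108 108 122 157 143 111 106 101  88
  89  97 108 106 106 111 109 109 108 103 102 131 159 117 108 111 112 106
  91  90  91 106 115 118 117 116 118 118 117 117 119 136 184 188 177 163
 198 202 203 205 205 206 208 207 208 209 208 210 211 209 209 210]
[106 105 105 105 101  98 109 109 114 114 114 113 113 113 110  90  95 106
 109 106 108 109 107  93  85  87  64  59  62  66  60  63  61  52  43  46
  45  49  59  55  45  45  45  47  44  45  47  47  47  52  79 119 160 171
 173 174 174 177 168 123]
```

```bash
python3 - <<'E'
from h import *
t=cam("top"); im=cv2.cvtColor(cv2.imread("pics/top0.png"),cv2.COLOR_BGR2GRAY).astype(int)
for c in (295,308,321): print(c,"back rows138-148",im[138:149,c],"seam rows176-188",im[176:189,c])
for r in (150,170): print(r,"left 282-296",im[r,282:297],"right 322-336",im[r,322:337])
for u,v in((295,144),(321,142),(295,182.5),(321,180.5)): print(u,v,(ray(t,u,v,.084)[:2]*1000).round(1))
print((ray(t,309,181.5,.084)-ray(t,309,180.5,.084))*1000)
E
```

```text
295 back rows138-148 [135 132 133 136 135 132 130 139 140 139 140] seam rows176-188 [143 143 142 143 142 141 137 118 149 153 153 151 152]
308 back rows138-148 [135 135 133 133 133 137 137 137 139 139 139] seam rows176-188 [141 142 143 142 143 136 127 153 157 158 157 156 158]
321 back rows138-148 [132 135 133 136 138 137 136 139 140 139 140] seam rows176-188 [142 142 142 143 136 126 153 155 157 155 158 161 160]
150 left 282-296 [ 85  85  83  80  92 119 136 141 138 141 139 140 140 138 139] right 322-336 [141 141 140 141 137 121 129 133 134 134 132 134 135 133 132]
170 left 282-296 [ 97  86  88  86  76  75  89 103 137 143 140 143 141 141 143] right 322-336 [141 142 144 142 141 142 142 142 135 133 135 134 137 139 137]
295 144 [ 724.3 -111.1]
321 142 [ 729.8 -191.5]
295 182.5 [ 602.8 -107.6]
321 180.5 [ 608.2 -186.4]
[-3.09631781  0.10951385  0.        ]
```

```bash
H="python3 -m handwheel"
$H '[[-1,-0.02,-0.17,0.5,0,0,0],[-1,0,0,0.9,0,0,0],[-1,0,0,0.6,0,0,0],[-1,0,0,0.26,0,0,0],[-1,0,0,0,0,0,0]]'| grep -E "pos|force"
$H '[[-1,0,0,0.06,0,0,0],[-1,0,0,0,0,0,0]]' | grep -E "pos|force:"
$H '[[-1,0,0,0.03,0,0,0],[-1,0,0,0,0,0,0]]' | grep -E "pos|force:"
```

```text
tool_pos: [0.668, -0.1505, 0.2887]
force: [-0.4, 0.2, -5.4]
gripper_force: 30.0
tool_pos: [0.6681, -0.1505, 0.2883]
force: [-0.2, 0.5, -4.9]
gripper_force: 30.0
tool_pos: [0.6679, -0.1506, 0.2871]
force: [-0.9, 0.0, -4.6]
gripper_force: 30.0
```

```bash
H="python3 -m handwheel"
$H '[[-1,0,0,0.08,0,0,0],[-1,0,0,0,0,0,0]]' | grep -E "pos|force:"
$H '[[-1,0,0,0.04,0,0,0],[-1,0,0,0,0,0,0]]' | grep -E "pos|force:"
$H '[[-1,0,0,0.03,0,0,0],[-1,0,0,0,0,0,0]]' | grep -E "pos|force:"
```

```text
tool_pos: [0.6678, -0.1506, 0.2846]
force: [0.7, -0.4, -5.7]
gripper_force: 30.0
tool_pos: [0.6679, -0.1506, 0.2838]
force: [-0.1, -0.1, -4.4]
gripper_force: 30.0
tool_pos: [0.6679, -0.1505, 0.2831]
force: [-0.6, 0.7, -4.1]
gripper_force: 30.0
```

```bash
H="python3 -m handwheel"
$H '[[-1,0,0,0.03,0,0,0],[-1,0,0,0,0,0,0]]' | grep -E "pos|force:"
```

```text
tool_pos: [0.668, -0.1506, 0.2826]
force: [-0.7, 0.1, -3.2]
gripper_force: 30.0
```

Contact is beginning, so I'll make one more tiny step.

```bash
H="python3 -m handwheel"
$H '[[-1,0,0,0.02,0,0,0],[-1,0,0,0,0,0,0]]' | grep -E "pos|force:"
```

```text
tool_pos: [0.668, -0.1505, 0.2826]
force: [-2.9, 1.0, 2.4]
gripper_force: 30.0
```

```bash
H="python3 -m handwheel"
$H '[[0.8,0,0,0,0,0,0],[0.8,0,0,0,0,0,0],[0.8,0,0,0,0,0,0],[1,0,0,-0.3,0,0,0],[1,0,0,-1,0,0,0]]'| grep -E "pos|force|open"
$H '[[1,0,0,-1,0,0,0],[1,0,0,-1,0,0,0],[1,0,0.5,-1,0,0,0],[1,0,1,0,0,0,0],[1,0,1,0,0,0,0]]'>/dev/null
$H '[[1,0,1,0,0,0,0],[1,0,1,0,0,0,0],[1,0,1,0,0,0,0],[1,0,1,0,0,0,0],[1,0,1,0,0,0,0]]'>/dev/null
$H '[[1,-1,0,0,0,0,0],[1,-1,0,0,0,0,0],[1,-1,0,0,0,0,0],[1,-1,0,0,0,0,0],[1,-1,0,0,0,0,0]]'
python3 - <<'E'
from h import *
t=cam("top"); s=cam("scene")
a=cv2.resize(t["color"][130:280,105:430],(800,369),interpolation=cv2.INTER_CUBIC)
b=cv2.resize(s["color"][115:280,75:360],(397,230),interpolation=cv2.INTER_CUBIC)
w=np.zeros((600,800,3),np.uint8); w[:369]=a; w[370:600,:397]=b
b=t["color"][135:195,285:330]; 
w[370:600,400:572]=cv2.resize(b,(172,230),interpolation=cv2.INTER_CUBIC)
b=t["color"][135:195,188:233]; w[370:600,600:772]=cv2.resize(b,(172,230),interpolation=cv2.INTER_CUBIC)
cv2.imwrite("pics/fin.png",w)
E
```

```text
tool_pos: [0.6676, -0.1505, 0.3137]
force: [0.9, -1.0, 0.4]
opening: 0.0871
gripper_force: 0.0
clock: 46.18
tool_pos: [0.4735, -0.0357, 0.3902]
orientation: [-179.9, 0.0, -86.7]
force: [-0.3, 0.0, -0.1]
opening: 0.0878
gripper_force: 0.0
```

View pics/fin.png

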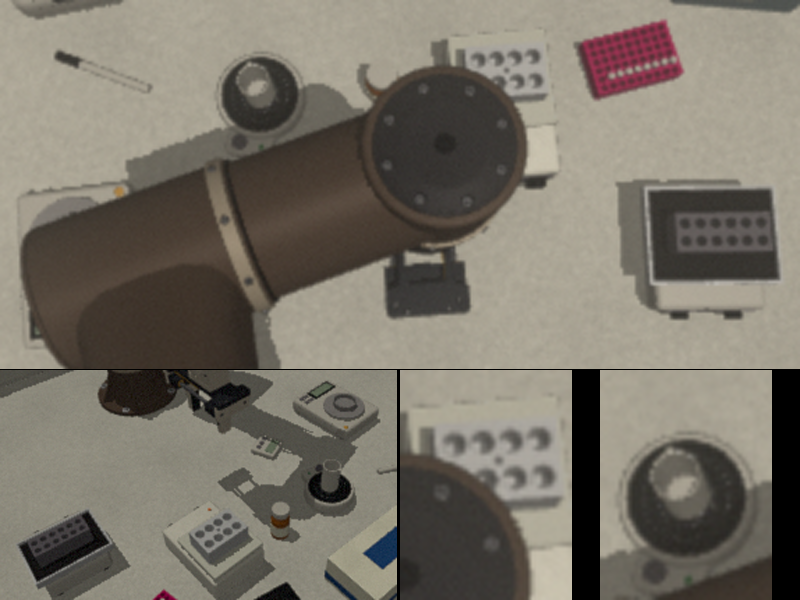

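The final view shows all four accessories upright on their instruments: beaker at crop (255,85), rack (724,230), block (508,72) and dish on the pan in the scene inset. I'll check the centring numerically, allowing for height.

```bash
python3 - <<'E'
from h import *
t=cam("top"); s=cam("scene"); f=lambda u,v,z:(ray(t,105+u/2.4615,130+v/2.46,z)[:2]*1000).round(1)
print("rack",[f(u,v,.104) for u,v in((676,213),(770,211),(773,249),(680,251))])
print("block",[(ray(t,u,v,.122)[:2]*1000).round(1) for u,v in((293.6,144.9),(327.4,142.3),(328.5,166.9))])
print("beaker rim centre",(ray(t,188+ (680-600)/3.82,135+(468-370)/3.83,.108)[:2]*1000).round(1))
g=lambda u,v,z:(ray(s,75+u*285/397,115+(v-370)*165/230,z)[:2]*1000).round(1)
print("dish rim",g(344,402,.068),"pan",g(344,404.5,.052))
E
```

```text
rack [array([ 494.3, -349.1]), array([ 495.6, -460.2]), array([ 450.7, -459.6]), array([ 449.5, -350.6])]
block [array([ 709.2, -102.9]), array([ 716. , -203.7]), array([ 640.5, -203.6])]
beaker rim centre [667.7 150.6]
dish rim [484.1 377.8] pan [478.1 386.4]
```

```bash
python3 - <<'E'
from h import *
t=cam("top"); g=cv2.cvtColor(t["color"],cv2.COLOR_BGR2GRAY)
print(g[148:184:1,190:232:1][:, ::2])
th=np.linspace(0,6.28,60)
P=lambda x,y,r,z: np.array([proj(t,(x+r*np.cos(a),y+r*np.sin(a),z)) for a in th])
for n,q in(("foot",P(.6644,.157,.02,.038)),("rim",P(.6644,.157,.02,.108)),("disc",P(.664,.157,.05,.038))): print(n,q.min(0).round(1),q.max(0).round(1))
a=np.radians(3.4); ax=np.array([np.sin(a),-np.cos(a)]);n=np.array([np.cos(a),np.sin(a)])
for c in ([.668,-.1505],):
  for i,j in((1,-1),(1,1),(-1,1)): print("block corner pred",np.round(proj(t,[*(np.array(c)+n*.032*i+ax*.048*j),.122]),1))
print(g[138:152,[300,310,320]].T); print(g[150,286:336])
E
```

```text
[[165 164 165 167 161 162 162 160 162 161 158 164 159 158 163 161 164 165
  164 164 163]
 [162 163 162 163 163 162 162 159 161 156 156 161 160 160 160 160 163 164
  164 163 166]
 [163 163 161 161 163 165 162 159 163 155 151 155 157 162 159 161 162 164
  163 165 165]
 [165 163 162 161 164 164 160 154 159 133 132 131 142 155 156 162 165 165
  167 165 164]
 [164 163 162 163 163 162 156 137 141 146 144 144 145 136 141 162 161 165
  168 164 164]
 [162 163 160 162 163 155 137 145 123  99  77  83 119 143 135 154 159 163
  167 163 167]
 [163 161 159 162 161 135 144 110  83  60  53  56  63  82 139 133 152 162
  164 165 165]
 [164 163 159 162 153 139 108  70 125  83  61  53  52  53  81 140 136 162
  166 164 167]
 [164 164 160 159 138 140  65  87 153 133  87  61  54  52  55  89 144 152
  164 163 167]
 [164 165 160 151 140  85  58 128 109 103 103  89  55  53  51  60 140 132
  161 161 167]
 [164 164 162 126 123  58  87 110 100  99  95  98  54  58  51  54  99 141
  152 162 165]
 [163 164 159 138  91  53 126 100 100  98  96  88  63  50  52  51  61 145
  138 163 167]
 [160 162 155 145  63  56 100  9
[... 1980 characters left out ...]
 73  95  88  79  91
  102 102 102]
 [124 103 102 103  97  90  94  96  85  70  65  70  90  95  91  82  83  97
  100 103  96]]
foot [203.7 161.5] [216.3 173.6]
rim [200.1 155.2] [213.5 168.2]
disc [194.3 152.5] [225.7 183. ]
block corner pred [293.  148.8]
block corner pred [325.2 146.6]
block corner pred [327.4 167.4]
[[162 163 162 162 159 153 171 169 169 168 166 163 160 137]
 [166 166 164 160 146 166 170 168 168 168 166 164 165 162]
 [161 164 163 163 167 167 169 168 167 168 167 157 121 104]]
[109 145 166 164 127 116 115 120 158 164 165 162 158 157 160 161 162 164
 161 152 150 152 157 164 165 159 151 134 135 149 160 165 161 135 121 113
 113 140 161 165 167 148 157 162 163 161 161 162 162 159]
```

```bash
python3 - <<'E'
from h import *
t=cam("top"); c=t["color"].astype(int); d=c[:,:,2]-c[:,:,0]
print(d[138:156,[298,302,306,310,314,318]].T); print(d[147,286:336]); print(d[157,314:336])
g=c.sum(2)//3
# hole centres (dark blobs) on block top
print(g[144:172,300:328:1][:, ::2])
a=np.radians(3.4); ax=np.array([np.sin(a),-np.cos(a)]);n=np.array([np.cos(a),np.sin(a)])
print("pred centre",np.round(proj(t,[.668,-.1505,.122]),1))
E
```

```text
[[20 20 22 21 22 22 22 23 23 22 21 12 11  9  7  9 10 10]
 [21 22 22 21 20 19 24 24 23 22 17 13 10 11 10  9 10  9]
 [22 21 21 21 21 19 23 23 24 22 15 12 11  8  8  8  9  8]
 [22 21 22 21 19 22 23 24 24 20 13 11 12 11 11 10 11 11]
 [21 20 21 22 20 23 24 23 23 20 13 11 10  7  8  8  8  9]
 [22 20 21 22 18 22 23 23 21 16 12 11 11 10  9 11 10 12]]
[13 22 23 23 23 23 24 24 22 23 23 22 22 22 23 23 22 22 22 23 22 22 21 21
 20 21 21 20 20 19 19 17 16 16 17 16 16 14 15 13 21 20 22 22 22 21 21 23
 23 21]
[11 11 11 12 11 11 12 11 11 11 11 12 14 22 22 22 23 21 21 22 22 20]
[[166 164 163 163 163 165 166 163 165 164 165 165 165 157]
 [165 165 165 165 163 164 165 164 163 163 164 165 164 160]
 [164 165 163 164 164 166 164 164 162 166 164 164 165 163]
 [164 163 164 164 164 164 163 165 165 163 165 166 166 161]
 [162 162 162 162 163 162 164 166 164 165 165 164 165 162]
 [159 161 163 162 162 165 162 160 164 164 156 152 163 163]
 [158 162 157 150 156 161 149 134 159 159 118 111 158 163]
 [135 161 143 100 128 160 111  98 131 139 100  88 142 164]
 [ 97 151 113  92  95 153 108  89 107 129 119  84 128 164]
 [ 8
[... 443 characters left out ...]
130 163 127 102 128 165]
 [ 69  84 142 108 102 157 131  99  94 156 118  94  96 162]
 [ 69  68  86  93  88 139 128 111  83 148 143 102  87 159]
 [ 66  69  70  84  83 113 161 158  86 144 162 115  89 160]
 [ 54  66  69  69  84 126 162 154  97 148 163 118 106 163]
 [ 55  58  68  68  73 147 160 129 121 160 163 125 142 165]
 [ 53  56  59  69  67 145 166 152 160 164 166 160 164 164]
 [ 56  53  57  66  67 101 165 163 163 162 160 160 158 157]
 [ 57  53  55  61  69  75 147 146 141 129 130 118 115 111]
 [ 55  54  53  57  67  70  88 101 103 101 102  99  99 121]
 [ 54  55  55  54  60  70  67  94 101 105 103 108 114 146]
 [ 53  55  55  54  55  68  69 105 124 137 135 147 160 164]]
pred centre [310.1 158.1]
```

```bash
python3 -c "
from plant import *
print(close_job())"
```

```text
the job is handed in; nothing more can be done
None
```

I took the stack apart in order and handed the job in at about 46 s. The beaker is on the stirrer, the dish on the balance pan, the rack lengthwise on the shaker mat and the block on the hotplate; final top-view checks put all but the dish within about 2 mm of centre, and the dish check was rougher (several mm).

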